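Set a tile-press stop screw to the setting block

ROBOT

A 6-joint arm with a two-finger parallel gripper is mounted at the origin on the work surface. World frame = base frame: x ahead of the robot, y to its left, z up, the work surface at z = 0. Lengths are in m, angles in degrees, forces in N, time in s.
With the tool pointing down it reaches from about 0.375 to 0.9 m from the base axis. Payload 3.1 kg.
Tool frame: the origin (TCP) lies at the very end of the fingers, on their centre line; the grasp point (between the pads) lies 19 mm behind it (grip_point_offset is the distance from the TCP to the grasp point, in m); y points along the fingers, x is the direction in which the jaws open and shut, and the axes are right-handed (so a half turn about y gives the same grasp; the last joint's range is limited). The gripper opens to 87 mm and grips with 3 to 60 N. Pads are 19 mm wide; open, the fingers measure 117 mm over their backs; the gripper's body (75 mm by 190 mm) begins 51 mm behind the grasp point.
Start: joints at [-74.227, 30.224, 82.088, -0, 67.689, -10.227], TCP at [0.274, -0.562, 0.223] pointing down, gripper open.
Joint ranges: [-176.69, 176.69], [-43.24, 126.21], [12.49, 139.97], [-82, 262], [0, 151.66], [-163.58, 163.58]. Speed limits (degrees/s): [159.86, 159.86, 180, 180, 180, 180].

INTERFACE

Orientations are given as a 3x3 rotation matrix whose columns are the frame's x, y, z axes.
In Python, from rig import * gives the robot as it stands.
- The arm moves only by the tool send_rows, never from a script. Its argument "moves" is text: rows parted by semicolons, each of 5 numbers parted by spaces: the finger opening in mm, from 0 to 87, then the shift along the tool's x, y, z in mm, then the turn about the tool's y in degrees. In form: fingers dx dy dz yaw; .... A call has 1 to 20 rows; each row shifts and turns the commanded pose from where the row before left it, along the tool's axes as they then stand; what a row does not reach is not made up. A row lasts 1/12 s, in which the tool goes at most 41.7 mm and 7.16 degrees, less where a joint would pass 70% of its speed; a pose out of reach is approached as far as the arm can. A call is refused whole if a number of a shift passes 41.7 or a number of a turn 7.16, either way. A call with a gripper value outside its range is refused whole. The fingers move at their own pace and stop on an object; the grip force is fixed at half the most. Time passes only in rows, so rows that do not move let the fingers close. It gives the time, the measured TCP pose, the force and the opening at its end, in the units of the state.
- read_state(): the state, without advancing time (a new reading comes with each control period).
- capture(name): name is "scene" or "side" or "wrist"; returns a dict with "image" (384x512x3 uint8, blue, green, red), "z_map" (384x512 float32, m along the optical axis (not along the pixel's ray), 0 where there is no reading), "mtx" (3x3 intrinsics, pixels), "origin" and "rotation" of the camera in the world; the wrist camera has in their place "tool_from_camera" (4x4, takes a point from camera to tool coordinates, whose origin is the TCP and whose axes are the tool frame's). Camera axes: x right, y up, looking along -z (the intrinsics and any distortion apply to the point x, -y, -z); pixel columns grow to the right and rows downward; lengths in m; the calibration is good to about 2 mm. A picture is of the moment at which its call begins: read the wrist's pose just before it.
- hand_in(): hands the job in, once; it reports no verdict.
Trained networks look in a picture, given as the dict that the camera call returned (one of the last four; its "shot" number tells which), for a name from the list of things; names that differ only in an ending like _2 or _b are one class to them, and where a whole thing is asked for, a point or a joint stands for the part that bears it (a point fixed in the world has none). Each returns a list of dicts, best first, with "p" (0 to 1); they miss things now and then, are a little off and sometimes report something else, mostly with a low value. They report only what shows in the picture. A call takes as long as a camera call. They do not tell look-alikes from the thing itself.
- search_frame(picture, name): "bbox" ([left, top, right, bottom] in pixels, round what is visible of it).
- masks_of(picture, name): "region" (384x512 bool, what is visible of it) and "bbox" ([left, top, right, bottom] in pixels, round what is visible of it).
- mark_of(picture, name): "pixel" ([row, column] in pixels: a listed point, or the origin of a listed thing).
The state is a dict: "time_s": time; "joint_positions": joint angles; "qvel": joint speeds; "tau": joint torques, N m; "position": TCP position; "tcp_rot": TCP orientation; "force": force on the tool from outside, world axes, zero at the start; "moment": the same for the moment, N m; "opening": opening from 0.0 (shut) to 1.0 (fully open).
Only numpy, scipy, OpenCV 4.12 (cv2) and the standard library are available. Lean on these libraries where they do the work, as an engineer would, in place of code of your own. Each camera call takes 0.05 s, during which the arm holds its last target. There are 200 camera calls.

TASK

One of the two small tile-press frames has the red setting block standing on its sprung bed: stand the orange T-handled driver in the slotted brass screw of that frame and turn it clockwise (less than a quarter turn does it) until the foot of the screw lightly nips the block so that it would just drag, without pressing the bed down more than about 4 mm. Leave the driver standing in the screw and the block where it is, and leave the other frame's screw as it was.

Things in the scene. Friction and masses are not known exactly. Their poses are not given: they have to be found in the camera images.
- driver_grip (a point): Centre of the orange T-bar of the loose driver (180 g), upright in a dark wood stand, this point 88 mm up. Bar: 76 mm along x, 16 along y, 18 high. 54 mm below: underside of a round collar (32 mm across), which rests on the stand and later on the screw head and keeps it upright; below that a blade 28 mm wide (x), 5 thick (y), its tip 81 mm below. Lift 40 mm to clear the stand.
- screw_slot (a point): Screw axis at the mouth of the slot in the 40 mm brass head, in the frame with the red block; 151 mm up at joint 0. Slot along x, open ends, 11 mm wide, 28 deep, flared to 19 in the top 8; x turns with the screw. Seated driver: its grip point is 54 mm above. Blade play: 0.22 rad each way. Fixed frame: base 90 x 130 mm, blue bridge 122 mm long, top 102 mm up.
- screw (a joint): Turn of that screw, rad, growing clockwise from above; starts at 0 to 0.62. It sinks 8 mm per rad. Its brass foot (24 mm across) meets the block at 0.875, then pushes block and sprung bed down (about 1 N per mm after the first 1.5 N; bottom at 2.0; screw ends at 1.9). A light nip is about 1.1; past 1.45 it is forced. Friction of 0.25 N m keeps it where left.
- block_center (a point): Centre of the red setting block, 36 x 36 x 30 mm, loose, 200 g, already in place on the sprung wooden bed under the screw's foot, its centre 45 mm above the table, z up.
- spare_slot (a point): The same point of the other frame's screw (identical frame and brass head, no block on its bed): not to be turned.
Things that resemble listed ones, but are neither listed nor needed, are in the scene too. Leave any green or pink look-alike of the part that bears driver_grip alone.

How it is judged:
By the outcome, as a careful person would: the job done as asked, in the order asked, and still so for the second after the job is handed in, with the robot touching nothing.
It also fails if it takes over 38 s, if anything falls off the work surface, if the arm or the gripper's body presses on something with over 40 N, if the wrist force passes 120 N, or if a joint passes its speed limit or range.

## Working session

There is one attempt and no reset: what is moved stays moved. The work goes in short steps, Python scripts to look and compute and a tool call to move; the robot and the scene stay as the last step left them, time stands still between calls to the robot, and variables do not carry over. Pictures are saved under pics/ and viewed, about 8 in all and at most 12, crops included, and the job is handed in when it is done.

Besides the shell and the picture viewer there is one more tool, called after "Emit:" as name(argument=value, ...) on one line, values as JSON. send_rows: Moves the arm, as the interface text tells. Its arguments: {"type":"object","properties":{"moves":{"type":"string"}},"required":["moves"]}

```bash
mkdir -p pics
cat > h.py <<'E'
from rig import *
import numpy as np, cv2
def world(c,uv,z=None,st=None):
    """pixel (u,v) arrays -> world points by depth"""
    uv=np.atleast_2d(uv).astype(float)
    if z is None: z=c["z_map"][uv[:,1].astype(int),uv[:,0].astype(int)]
    K=c["mtx"]; p=np.stack([(uv[:,0]-K[0,2])/K[0,0]*z,-(uv[:,1]-K[1,2])/K[1,1]*z,-z*np.ones(len(uv))],1)
    if "origin" in c: return p@np.array(c["rotation"]).T+np.array(c["origin"])
    T=np.array(c["tool_from_camera"]); p=p@T[:3,:3].T+T[:3,3]
    return p@np.array(st["tcp_rot"]).T+np.array(st["position"])
E
python3 - <<'E'
from h import *
s=read_state(); print(s["time_s"],np.round(s["tcp_rot"],3).tolist(),s["position"],s["opening"])
out=[]
for n in ["scene","side"]:
    c=capture(n); print(n,[k for k in c],np.round(c["origin"],3)); out.append(c["image"])
    for t in ["driver_grip","screw_slot","block_center","spare_slot"]:
        for m in mark_of(c,t)[:4]:
            r,q=m["pixel"]; print(t,round(m["p"],2),np.round([q,r]),np.round(world(c,[q,r]),3))
    np.savez(f"{n}.npz",**{k:v for k,v in c.items() if k in("image","z_map","mtx","origin","rotation")})
    cv2.imwrite(f"pics/{n}.png",cv2.resize(c["image"],(800,600),interpolation=cv2.INTER_CUBIC))
E
```

```text
0.0 [[0.438, -0.001, 0.899], [-0.899, 0.002, 0.438], [-0.002, -1.0, 0.0]] [ 0.27380988 -0.56101439  0.22157655] 0.9988755333731354
scene ['image', 'z_map', 'mtx', 'origin', 'rotation', 'shot'] [1.073 0.258 0.547]
driver_grip 0.84 [248. 168.] [[ 0.452 -0.042  0.097]]
driver_grip 0.78 [229. 214.] [[ 0.567 -0.017  0.091]]
driver_grip 0.72 [197. 152.] [[ 0.435 -0.15   0.089]]
driver_grip 0.71 [334. 187.] [[0.427 0.099 0.089]]
screw_slot 0.76 [324. 214.] [[0.574 0.128 0.146]]
block_center 0.74 [129. 169.] [[ 0.597 -0.169  0.142]]
block_center 0.64 [325. 268.] [[0.585 0.142 0.065]]
spare_slot 0.83 [126. 166.] [[ 0.597 -0.172  0.146]]
side ['image', 'z_map', 'mtx', 'origin', 'rotation', 'shot'] [ 0.41  -0.55   0.436]
driver_grip 0.86 [212. 221.] [[ 0.445 -0.052  0.092]]
driver_grip 0.77 [271. 209.] [[ 0.556 -0.028  0.083]]
driver_grip 0.7 [188. 185.] [[0.414 0.094 0.087]]
driver_grip 0.66 [207. 272.] [[ 0.423 -0.171  0.089]]
screw_slot 0.68 [262. 140.] [[0.583 0.148 0.144]]
block_center 0.63 [258. 183.] [[0.566 0.119 0.057]]
block_center 0.5 [260. 140.] [[0.58  0.148 0.144]]
spare_slot 0.92 [330. 218.] [[ 0.607 -0.162  0.142]]
```

View pics/scene.png

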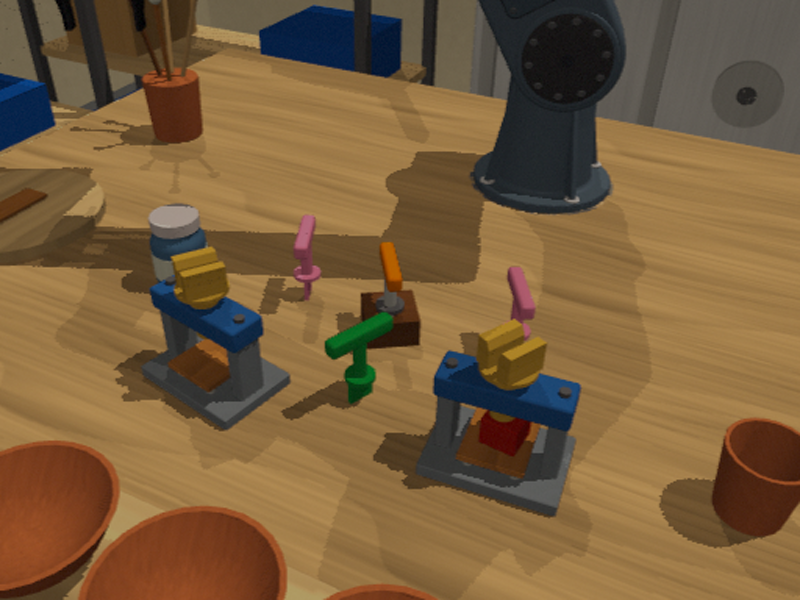

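View pics/side.png

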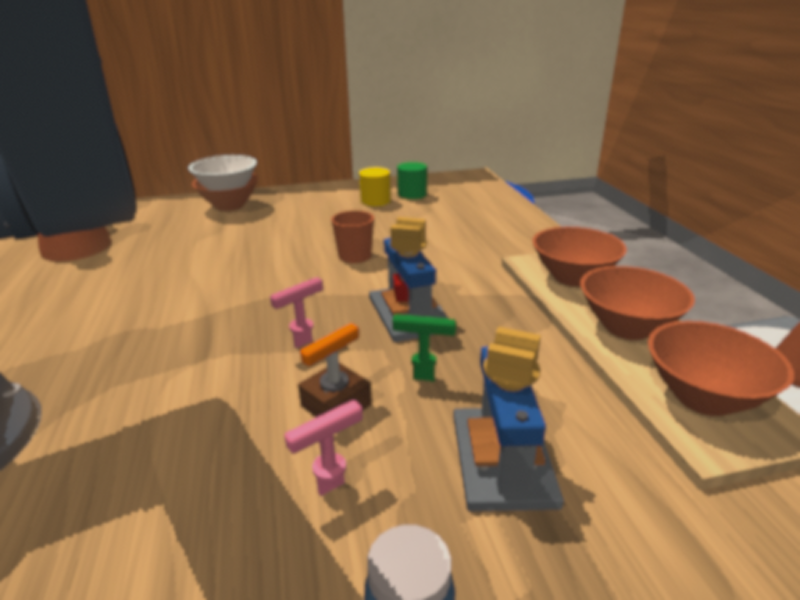

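The scene view shows, in 800x600 pixels, four drivers: orange in the dark wood stand (390,265), pink (305,250), pink (520,300) and green (360,350). The orange one in the stand is meant. Of the two frames, the right one (505,400) has the red block. The left one (200,310) has an empty bed and is the spare. Next: an enlarged crop and colour-based measurements.

Run:
```python
from h import *
for n in ["scene","side"]:
    c=dict(np.load(n+".npz")); hsv=cv2.cvtColor(c["image"],cv2.COLOR_BGR2HSV)
    H,S,V=[hsv[...,i].astype(int) for i in range(3)]
    z=c["z_map"]; vv,uu=np.nonzero(z>0); P=np.full(z.shape+(3,),np.nan); P[vv,uu]=world(c,np.stack([uu,vv],1))
    def rep(name,m,flat):
        p=P[m]; 
        if len(p)<10: print(n,name,len(p));return
        if flat: zt=np.percentile(p[:,2],95); p=p[p[:,2]>zt-.006]
        xy=p[:,:2].astype(np.float32); (cx,cy),wh,a=cv2.minAreaRect(xy)
        w,V_=np.linalg.eigh(np.cov(xy.T)); d=V_[:,1]
        print(n,name,len(p),"rect",np.round([cx,cy],4),np.round(wh,3),round(a,1),"pca",round(np.degrees(np.arctan2(d[1],d[0])),1),"med",np.round(np.median(p,0),4),"zmax",np.round(np.percentile(p[:,2],98),4))
    near=lambda x,y,r:np.hypot(P[...,0]-x,P[...,1]-y)<r
    rep("orange",(S>200)&(H>5)&(H<19)&(V>120)&near(.45,-.045,.06)&(P[...,2]>.065),False)
    rep("head",near(.58,.14,.05)&(P[...,2]>.125),True)
    rep("spare",near(.60,-.168,.05)&(P[...,2]>.125),True)
    rep("red",(S>180)&((H<5)|(H>175))&near(.58,.14,.06)&(P[...,2]>.02),False)
    rep("blue",(H>100)&(H<125)&(S>120)&near(.58,.14,.1)&(P[...,2]>.08)&(P[...,2]<.11),True)
c=np.load("scene.npz")["image"]
cv2.imwrite("pics/crop.png",cv2.resize(c[140:330,190:390],(632,600),interpolation=cv2.INTER_CUBIC))
```

```text
scene orange 231 rect [ 0.4471 -0.0413] [0.074 0.015] 33.3 pca -146.1 med [ 0.4506 -0.0397  0.098 ] zmax 0.0998
scene head 534 rect [0.578  0.1343] [0.042 0.042] 60.6 pca 61.1 med [0.5797 0.1339 0.1472] zmax 0.1492
scene spare 424 rect [ 0.6029 -0.1667] [0.045 0.04 ] 54.4 pca 56.7 med [ 0.604  -0.1661  0.1483] zmax 0.1502
scene red 549 rect [0.58   0.1379] [0.036 0.03 ] 83.7 pca 102.0 med [0.5917 0.1413 0.0521] zmax 0.0624
scene blue 1312 rect [0.5793 0.1348] [0.041 0.12 ] 4.1 pca 95.4 med [0.5878 0.149  0.1032] zmax 0.1051
side orange 372 rect [ 0.4437 -0.0443] [0.072 0.018] 33.5 pca -147.6 med [ 0.4425 -0.0498  0.094 ] zmax 0.0969
side head 179 rect [0.5781 0.1333] [0.043 0.04 ] 60.3 pca 56.8 med [0.5778 0.131  0.1437] zmax 0.1454
side spare 461 rect [ 0.6023 -0.1682] [0.043 0.04 ] 54.0 pca 54.3 med [ 0.6014 -0.1702  0.1461] zmax 0.1477
side red 85 rect [0.5641 0.1327] [0.03  0.014] 82.5 pca 98.2 med [0.5627 0.1213 0.0513] zmax 0.0593
side blue 211 rect [0.5752 0.1267] [0.035 0.113] 4.8 pca 105.2 med [0.572  0.0937 0.0999] zmax 0.1015
```

View pics/crop.png

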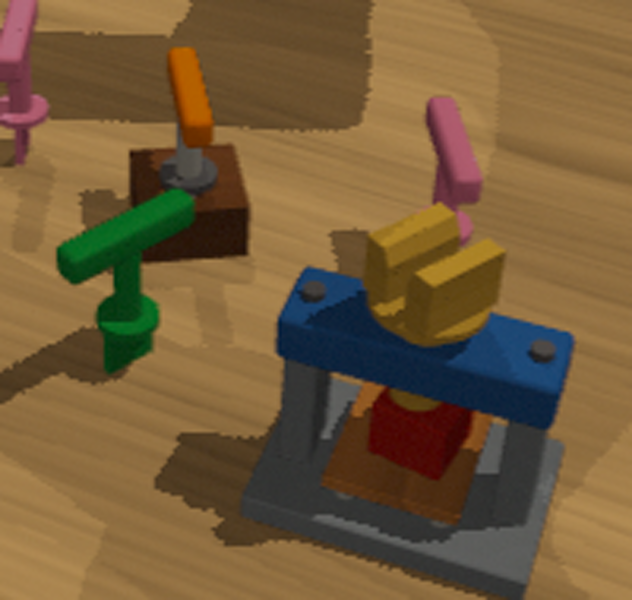

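The crop confirms it: the orange bar sits at crop (190,95) in the dark stand, and the red block at (420,430) is under the right-hand frame's screw. Its slot runs up-right in the image, about -29° in the world. I'll go above the driver now.

Emit:
send_rows(moves="87 -24.4 0 23.8 0;87 -24.4 0 23.8 0;87 -24.4 0 23.8 0;87 -24.4 0 23.8 0;87 -24.4 0 23.8 0;87 -24.4 0 23.8 0;87 -24.4 0 23.8 0;87 -24.4 0 23.8 0;87 -24.4 0 23.8 0;87 -24.4 0 23.8 0;87 -24.4 0 23.8 0;87 -24.4 0 23.8 0;87 -24.4 0 23.8 0;87 -24.4 0 23.8 0;87 -24.4 0 23.8 0;87 -24.4 0 23.8 0;87 0 0 0 -7.1;87 0 0 0 0;87 0 0 0 0")

```text
time_s: 2.08
position: [0.4453, -0.0437, 0.2227]
tcp_rot: [[0.545, 0.0, 0.838], [-0.838, -0.0, 0.545], [0.001, -1.0, 0.0]]
force: [-0.8, 0.1, -0.2]
opening: 1.002
```

```bash
cat > w.py <<'E'
from h import *
def look(name,x,y,r,z0,z1,orange=False,flat=None):
    s=read_state(); c=capture("wrist"); cv2.imwrite(f"pics/{name}.png",c["image"])
    z=c["z_map"]; vv,uu=np.nonzero(z>0); P=np.full(z.shape+(3,),np.nan); P[vv,uu]=world(c,np.stack([uu,vv],1),st=s)
    m=(np.hypot(P[...,0]-x,P[...,1]-y)<r)&(P[...,2]>z0)&(P[...,2]<z1)
    if orange:
        h=cv2.cvtColor(c["image"],cv2.COLOR_BGR2HSV); m&=(h[...,0]>5)&(h[...,0]<19)&(h[...,1]>190)
    p=P[m]
    print("n",len(p),"tcp",np.round(s["position"],4),"x",np.round(np.degrees(np.arctan2(s["tcp_rot"][1][0],s["tcp_rot"][0][0])),1),"j6",s["joint_positions"][5],"t",s["time_s"],"F",np.round(s["force"],1),"M",np.round(s["moment"],2),s["opening"])
    if len(p)>10:
        if flat: p=p[p[:,2]>np.percentile(p[:,2],95)-flat]
        r_=cv2.minAreaRect(p[:,:2].astype(np.float32)); print(np.round(r_[0],4),np.round(r_[1],4),round(r_[2],1),"z",np.round(np.percentile(p[:,2],[5,50,98]),4))
    return s,c,P,p
E
python3 -c "
from w import *
look('w1',.4455,-.043,.06,.075,.12,True,.008)"
```

```text
n 1075 tcp [ 0.4453 -0.0437  0.2227] x -57.0 j6 37.03386038446543 t 2.0833 F [-0.8  0.1 -0.2] M [ 0.03  0.02 -0.04] 1.002064285809749
[ 0.4446 -0.0421] [0.0756 0.0154] 33.3 z [0.0928 0.0953 0.097 ]
```

View pics/w1.png

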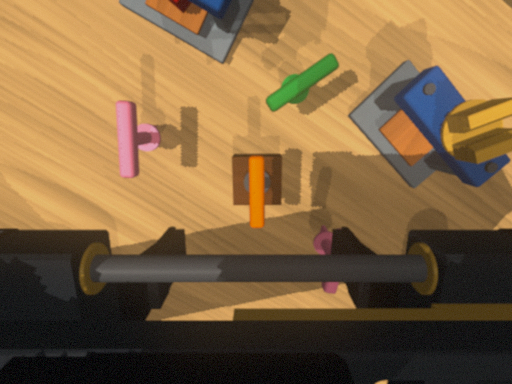

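The wrist view shows the orange bar at (257,190), centred between the jaws and aligned across them. The pink look-alikes are clear of the fingers. Descend, grip and lift.

Emit:
send_rows(moves="87 -1.7 25 0.3 0;87 0 35 0 0;87 0 35 0 0;87 0 33 0 0;87 0 18 0 0;87 0 7.5 0 0;87 0 0 0 0;0 0 0 0 0;0 0 0 0 0;0 0 0 0 0;0 0 0 0 0;0 0 0 0 0;0 0 0 0 0;0 0 0 0 0")

```text
time_s: 3.3
position: [0.4446, -0.0423, 0.0694]
tcp_rot: [[0.546, 0.001, 0.838], [-0.838, -0.0, 0.546], [0.001, -1.0, 0.0]]
force: [0.3, -1.0, 0.3]
opening: 0.553
```

Emit:
send_rows(moves="0 0 0 0 0;0 0 0 0 0;0 0 0 0 0;0 0 0 0 0;0 0 0 0 0;0 0 0 0 0;0 0 0 0 0;0 0 0 0 0;0 0 0 0 0")

```text
time_s: 4.05
position: [0.4444, -0.0423, 0.069]
tcp_rot: [[0.546, -0.0, 0.838], [-0.838, 0.0, 0.546], [-0.0, -1.0, -0.0]]
force: [0.4, 0.4, -1.3]
opening: 0.18
```

Emit:
send_rows(moves="0 0 -15 0 0;0 0 -30 0 0;0 0 -35 0 0;0 0 -35 0 0;0 0 -35 0 0;0 0 -26 0 0;0 -1.6 0 15 0;0 -1.6 0 30 0;0 -1.6 0 30 0;0 -1.6 0 30 0;0 -1.6 0 30 0;0 -1.6 0 30 0;0 -1.6 0 30 0;0 -1.6 0 30 0;0 0 0 15.8 0;0 0 0 0 -5;0 0 0 0 -7;0 0 0 0 -7;0 0 0 0 -7;0 0 0 0 -7")

```text
time_s: 5.72
position: [0.6383, 0.1, 0.2438]
tcp_rot: [[0.917, -0.003, 0.399], [-0.399, -0.0, 0.917], [-0.002, -1.0, -0.001]]
force: [0.4, 0.3, -1.7]
opening: 0.178
```

Emit:
send_rows(moves="0 0 0 0 -7;0 0 0 0 -7;0 0 0 0 -7;0 0 0 0 -7;0 0 0 0 -7;0 0 0 0 -7;0 0 0 0 -7;0 0 0 0 -7;0 0 0 0 -7;0 0 0 0 -7;0 0 0 0 -7;0 0 0 0 -7;0 0 0 0 -0.6;0 0 0 0 0;0 0 0 0 0;0 0 0 0 0")

```text
time_s: 7.05
position: [0.6389, 0.1, 0.2447]
tcp_rot: [[0.491, -0.001, -0.871], [0.871, 0.0, 0.491], [-0.0, -1.0, 0.001]]
force: [0.0, -0.1, -1.0]
opening: 0.177
```

```bash
python3 -c "
from w import *
s,c,P,p=look('w2',.578,.134,.035,.125,.16,False,.006)
np.save('p2.npy',p)
m=(np.hypot(P[...,0]-.578,P[...,1]-.134)<.08)
b=m&(P[...,2]>.095)&(P[...,2]<.108); h=cv2.cvtColor(c['image'],cv2.COLOR_BGR2HSV); b&=(h[...,0]>100)&(h[...,0]<125)&(h[...,1]>120)
r=cv2.minAreaRect(P[b][:,:2].astype(np.float32)); print('bridge',r)
"
```

```text
n 1670 tcp [0.6389 0.1    0.2447] x 60.6 j6 -61.59438893829139 t 7.05 F [ 0.  -0.1 -1. ] M [ 0.04 -0.17 -0.05] 0.1769902700486249
[0.5761 0.135 ] [0.0402 0.0396] 61.1 z [0.1414 0.1449 0.1465]
bridge ((0.5757619142532349, 0.13432268798351288), (0.036511749029159546, 0.11782264709472656), 4.792295455932617)
```

View pics/w2.png

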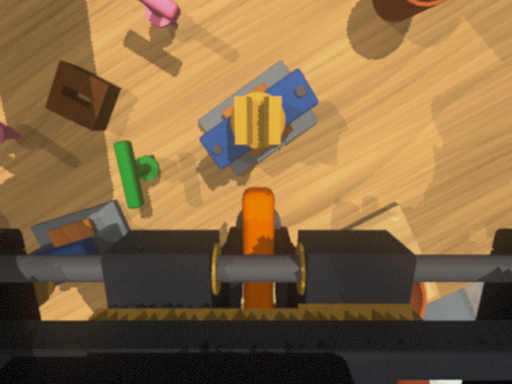

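The wrist view shows the brass head at (258,120) with its slot running vertically, parallel to the orange bar at (258,240). Numerically the slot is at 151.1° and the frame at 4.8°, so the screw is at about 0.59 rad. The head's height agrees. I'll move over it and lower.

Emit:
send_rows(moves="0 0 0 12 0;0 0 0 20 0;0 -0.5 0 22 0;0 0 0 13 0;0 0 0 4.7 0;0 0 0 0 -0.5;0 0 10 0 0;0 0 14 0 0;0 0 9 0 0;0 0 6 0 0;0 0 6 0 0;0 0 6 0 0;0 0 0 0 0;0 0 0 0 0")

```text
time_s: 8.27
position: [0.5765, 0.1345, 0.1937]
tcp_rot: [[0.482, -0.001, -0.876], [0.876, -0.0, 0.482], [-0.0, -1.0, 0.0]]
force: [0.2, -0.1, -1.9]
opening: 0.179
```

Emit:
send_rows(moves="0 0 4 0 0;0 0 4 0 0;0 0 2 0 0;0 0 1 0 0;0 0 0.8 0 0;0 0 0 0 0;0 0 0 0 0")

```text
time_s: 8.85
position: [0.5765, 0.1346, 0.1824]
tcp_rot: [[0.482, 0.0, -0.876], [0.876, -0.0, 0.482], [0.0, -1.0, -0.0]]
force: [0.4, -0.2, -0.9]
opening: 0.179
```

Emit:
send_rows(moves="0 0 0.3 0 3;0 0 0.3 0 3;0 0 0 0 3;0 0 0 0 3;0 0 0 0 0;0 0 0 0 0")

```text
time_s: 9.35
position: [0.5765, 0.1346, 0.1818]
tcp_rot: [[0.652, 0.0, -0.758], [0.758, 0.0, 0.652], [0.0, -1.0, -0.0]]
force: [0.2, -0.2, -2.0]
opening: 0.179
```

```bash
cat > st.py <<'E'
from h import *
s=read_state(); print(s["time_s"],np.round(s["position"],4),"x",np.round(np.degrees(np.arctan2(s["tcp_rot"][1][0],s["tcp_rot"][0][0])),2),"F",np.round(s["force"],2),"M",np.round(s["moment"],3),"tau",np.round(s["tau"][5],3),s["opening"])
E
python3 st.py
```

```text
9.35 [0.5765 0.1346 0.1818] x 49.28 F [ 0.19 -0.19 -2.01] M [ 0.023 -0.12   0.048] tau 0.042 0.17872128873100906
```

Emit:
send_rows(moves="0 0 0.1 0 3;0 0 0.2 0 3;0 0 0.2 0 2;0 0 0 0 0;0 0 0 0 0")

```text
time_s: 9.77
position: [0.5764, 0.1345, 0.1811]
tcp_rot: [[0.751, -0.0, -0.66], [0.66, -0.0, 0.751], [-0.0, -1.0, -0.0]]
force: [-0.3, -0.1, -1.8]
opening: 0.183
```

```bash
python3 st.py
```

```text
9.7667 [0.5764 0.1345 0.1811] x 41.33 F [-0.32 -0.15 -1.8 ] M [ 0.001 -0.163  0.105] tau 0.21 0.18297599374381543
```

Emit:
send_rows(moves="0 0 0.4 0 3;0 0 0.4 0 3;0 0 0.4 0 3;0 0 0.4 0 3;0 0 0.4 0 3;0 0 0 0 0;0 0 0 0 0")

```text
time_s: 10.35
position: [0.5764, 0.1346, 0.1791]
tcp_rot: [[0.896, 0.0, -0.444], [0.444, -0.0, 0.896], [-0.0, -1.0, -0.0]]
force: [0.6, 0.1, -2.8]
opening: 0.176
```

```bash
python3 st.py
python3 - <<'E'
from h import *
for n,(x,y) in {"scene":(324,200),"side":(262,140)}.items():
    c=capture(n); 
    np.savez(n+"2.npz",image=c["image"],z_map=c["z_map"],mtx=c["mtx"],origin=c["origin"],rotation=c["rotation"])
    im=c["image"]; cv2.imwrite(f"pics/{n}2.png",cv2.resize(im[max(0,y-80):y+100,x-80:x+80],None,fx=2.5,fy=2.5,interpolation=cv2.INTER_CUBIC))
a=[cv2.imread(f"pics/{n}2.png") for n in("scene","side")]; cv2.imwrite("pics/both.png",np.hstack([i[:450] for i in a]))
E
```

```text
10.35 [0.5764 0.1346 0.1791] x 26.34 F [ 0.58  0.09 -2.82] M [ 0.004 -0.172  0.219] tau 0.219 0.17627210845051805
```

View pics/both.png

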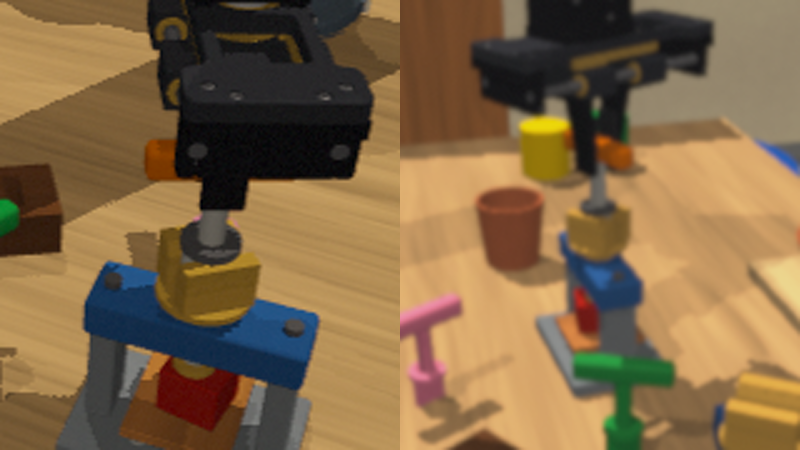

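Both crops show the collar down on the brass head, the screw turned, and the red block in place. I'll measure the head angle from its side faces, using the first picture as calibration.

```bash
cat > ang.py <<'E'
from h import *
import sys
def ang(f):
    c=dict(np.load(f)); z=c["z_map"]; vv,uu=np.nonzero(z>0); P=np.zeros(z.shape+(3,)); P[vv,uu]=world(c,np.stack([uu,vv],1))
    h=cv2.cvtColor(c["image"],cv2.COLOR_BGR2HSV)
    r=np.hypot(P[...,0]-.577,P[...,1]-.1345)
    m=(r<.032)&(h[...,1]>100)&(h[...,0]>12)&(h[...,0]<32)
    q=P[m&(P[...,2]>.118)&(P[...,2]<.15)]
    # rect fit of head at all heights above disc, and local normals (horizontal) histogram
    dx=np.gradient(P,axis=1); dy=np.gradient(P,axis=0); n=np.cross(dx,dy); n/=np.linalg.norm(n,axis=2,keepdims=True)+1e-12
    ok=m&(P[...,2]>.118)&(np.abs(n[...,2])<.3)&(np.linalg.norm(dx,axis=2)<.004)&(np.linalg.norm(dy,axis=2)<.006)
    a=np.degrees(np.arctan2(n[...,1],n[...,0]))[ok]; a4=(a+45)%90-45
    mean=np.degrees(np.angle(np.exp(1j*np.radians(4*a)).mean()))/4
    r_=cv2.minAreaRect(q[:,:2].astype(np.float32))
    print(f,len(a),"normals mod90 mean",round(mean%90,1),"med",round(np.median(a%90),1),"rect",np.round(r_[0],4),np.round(r_[1],3),round(r_[2],1),"ztop",np.round(np.percentile(q[:,2],[90,98]),4))
for f in sys.argv[1:]: ang(f)
E
python3 ang.py scene.npz side.npz scene2.npz side2.npz
```

```text
scene.npz 611 normals mod90 mean 60.3 med 59.9 rect [0.5814 0.135 ] [0.047 0.047] 59.7 ztop [0.1478 0.1487]
side.npz 121 normals mod90 mean 57.8 med 50.9 rect [0.5784 0.1324] [0.044 0.042] 57.3 ztop [0.1447 0.1452]
scene2.npz 467 normals mod90 mean 46.2 med 45.1 rect [0.5799 0.1339] [0.046 0.045] 42.9 ztop [0.1453 0.1462]
side2.npz 199 normals mod90 mean 34.5 med 36.4 rect [0.5783 0.1324] [0.044 0.042] 37.5 ztop [0.1421 0.1448]
```

Emit:
send_rows(moves="0 0 0.3 0 2;0 0 0.3 0 2;0 0 0.3 0 2;0 0 0.3 0 2;0 0 0 0 0;0 0 0 0 0;0 0 0 0 0")

```text
time_s: 11.03
position: [0.5764, 0.1345, 0.178]
tcp_rot: [[0.95, 0.0, -0.314], [0.314, -0.0, 0.95], [-0.0, -1.0, -0.0]]
force: [0.6, -0.6, -2.3]
opening: 0.177
```

```bash
cat > snap.py <<'E'
from h import *
import sys
for n in ("scene","side"):
    c=capture(n); np.savez(n+sys.argv[1]+".npz",**{k:c[k] for k in("image","z_map","mtx","origin","rotation")})
E
python3 st.py; python3 snap.py 3; python3 ang.py scene3.npz side3.npz
```

```text
11.0333 [0.5764 0.1345 0.178 ] x 18.27 F [ 0.62 -0.65 -2.33] M [-0.033 -0.116  0.284] tau 0.229 0.17652698603608413
scene3.npz 374 normals mod90 mean 40.8 med 41.5 rect [0.5778 0.1342] [0.043 0.041] 32.7 ztop [0.1442 0.1457]
side3.npz 197 normals mod90 mean 30.4 med 32.3 rect [0.5772 0.1331] [0.041 0.044] 35.6 ztop [0.1409 0.144 ]
```

```bash
cat > bed.py <<'E'
from h import *
import sys
def W(f):
    c=dict(np.load(f)); v,u=np.mgrid[:384,:512]; P=world(c,np.stack([u.ravel(),v.ravel()],1),z=c["z_map"].ravel()).reshape(384,512,3); return c,P
c,P0=W("scene.npz"); h=cv2.cvtColor(c["image"],cv2.COLOR_BGR2HSV); 
r=np.hypot(P0[...,0]-.577,P0[...,1]-.1345)
bed=(r<.05)&(P0[...,2]>.022)&(P0[...,2]<.036)&(h[...,0]>6)&(h[...,1]>120)
red=(r<.05)&(P0[...,2]>.02)&((h[...,0]<5)|(h[...,0]>175))&(h[...,1]>150)
base=(np.hypot(P0[...,0]-.577,P0[...,1]-.1345)<.085)&(P0[...,2]>.004)&(P0[...,2]<.02)&(h[...,1]<90)
bluem=(r<.065)&(P0[...,2]>.098)&(P0[...,2]<.108)&(h[...,0]>100)&(h[...,0]<125)
k=np.ones((3,3),np.uint8); bed=cv2.erode(bed.astype(np.uint8),k)>0
for f in ["scene.npz"]+sys.argv[1:]:
    c,P=W(f); out=[]
    for m in (bed,base,bluem):
        d=(P-P0)[m][:,2]; d=d[np.abs(d)<.012]; out.append((int(m.sum()),round(np.median(P[m][:,2])*1e3,2),round(d.mean()*1e3,2)))
    hh=cv2.cvtColor(c["image"],cv2.COLOR_BGR2HSV); rm=((hh[...,0]<5)|(hh[...,0]>175))&(hh[...,1]>150)&(r<.07)&(P0[...,2]<.09)&(P0[...,2]>.01)
    rows=np.nonzero(rm)[0]; ce=np.argwhere(rm).mean(0)
    print(f,out,"red n",rm.sum(),np.round(ce,2),rows.min(),rows.max())
E
python3 bed.py scene2.npz scene3.npz
```

```text
scene.npz [(634, np.float64(31.34), np.float64(0.0)), (2357, np.float64(15.15), np.float64(0.0)), (1390, np.float64(103.17), np.float64(0.0))] red n 551 [277.39 321.81] 262 291
scene2.npz [(634, np.float64(30.96), np.float64(-0.31)), (2357, np.float64(15.17), np.float64(-0.0)), (1390, np.float64(103.25), np.float64(0.25))] red n 533 [277.92 321.98] 264 291
scene3.npz [(634, np.float64(29.9), np.float64(-1.36)), (2357, np.float64(15.16), np.float64(0.1)), (1390, np.float64(103.24), np.float64(0.39))] red n 539 [278.37 322.13] 265 292
```

The bed gives a clean reading: it has sunk 1.4 mm, so the screw is at about 1.05. I'll turn 3° more to reach about 1.1, back the driver off a little to unload it, then release.

Emit:
send_rows(moves="0 0 0.2 0 1.5;0 0 0.2 0 1.5;0 0 0 0 0;0 0 0 0 0;0 0 0 0 -2;0 0 0 0 -2;0 0 0 0 -2;0 0 0 0 0;0 0 0 0 0")

```text
time_s: 11.88
position: [0.5765, 0.1347, 0.1777]
tcp_rot: [[0.933, 0.0, -0.361], [0.361, 0.0, 0.933], [0.0, -1.0, 0.0]]
force: [0.8, -0.3, -1.9]
opening: 0.176
```

```bash
python3 st.py; python3 snap.py 4; python3 bed.py scene4.npz
```

```text
11.8833 [0.5765 0.1347 0.1777] x 21.14 F [ 0.83 -0.26 -1.92] M [ 0.038 -0.087  0.054] tau -0.028 0.1757656353299129
scene.npz [(634, np.float64(31.34), np.float64(0.0)), (2357, np.float64(15.15), np.float64(0.0)), (1390, np.float64(103.17), np.float64(0.0))] red n 551 [277.39 321.81] 262 291
scene4.npz [(634, np.float64(29.54), np.float64(-1.69)), (2357, np.float64(15.2), np.float64(0.16)), (1390, np.float64(103.19), np.float64(0.37))] red n 536 [278.56 322.03] 265 292
```

The bed is down 1.7 mm, so the screw is at about 1.09. Release and lift straight up.

Emit:
send_rows(moves="30 0 0 0 0;30 0 0 0 0;60 0 0 0 0;60 0 0 0 0;60 0 0 0 0;60 0 0 0 0;60 0 0 0 0;60 0 0 0 0;60 0 -5 0 0;60 0 -15 0 0;60 0 -30 0 0;60 0 -35 0 0;60 0 -35 0 0;60 0 -20 0 0;60 0 0 -40 0;60 0 0 -40 0;60 0 0 -40 0;60 0 0 0 0;60 0 0 0 0;60 0 0 0 0")

```text
time_s: 13.65
position: [0.6194, 0.0227, 0.3175]
tcp_rot: [[0.933, -0.001, -0.361], [0.361, 0.001, 0.933], [-0.0, -1.0, 0.001]]
force: [-0.6, -0.2, 0.4]
opening: 0.687
```

```bash
python3 st.py; python3 snap.py 5; python3 bed.py scene5.npz; python3 ang.py scene5.npz
python3 - <<'E'
from h import *
c=np.load("scene5.npz")["image"]; cv2.imwrite("pics/end.png",cv2.resize(c[100:340,60:400],(800,565),interpolation=cv2.INTER_CUBIC))
E
```

```text
13.65 [0.6194 0.0227 0.3175] x 21.15 F [-0.56 -0.19  0.43] M [-0.046 -0.089  0.083] tau -0.001 0.6867009582485857
scene.npz [(634, np.float64(31.34), np.float64(0.0)), (2357, np.float64(15.15), np.float64(0.0)), (1390, np.float64(103.17), np.float64(0.0))] red n 551 [277.39 321.81] 262 291
scene5.npz [(634, np.float64(29.41), np.float64(-1.8)), (2357, np.float64(15.17), np.float64(0.14)), (1390, np.float64(103.23), np.float64(0.42))] red n 540 [278.64 321.99] 265 292
scene5.npz 597 normals mod90 mean 32.3 med 39.9 rect [0.5785 0.1347] [0.045 0.041] 30.0 ztop [0.1438 0.145 ]
```

View pics/end.png

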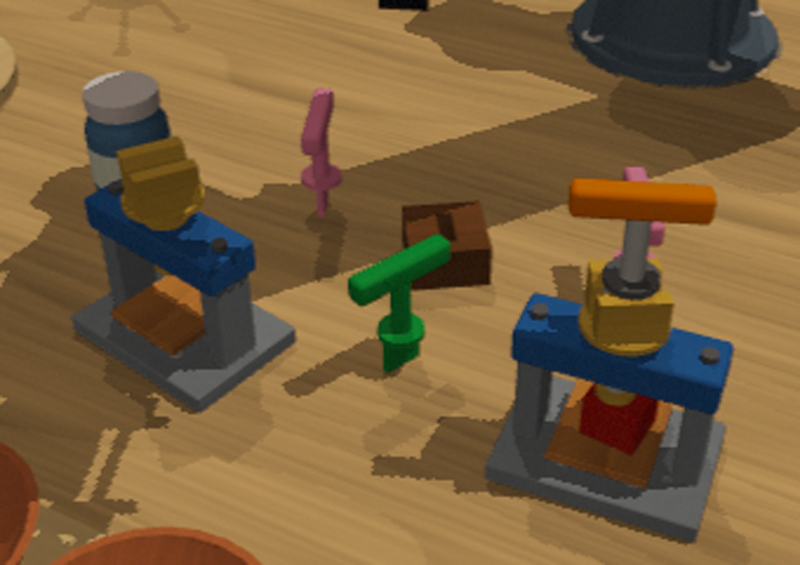

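The driver stands upright in the screw at (635,240), with its collar on the head. The foot rests on the red block at (615,415), the spare frame's screw is untouched, and the arm is clear. Handing in.

```bash
python3 -c "
from rig import *
print(hand_in())"
```

```text
the job is handed in; nothing more can be done
None
```

I stood the orange driver in the screw of the frame with the red block and turned it clockwise from about 0.59 to about 1.1 rad. I then let go, moved the arm clear and handed the job in at about 13.7 s.

**Nip:** the last depth check had the bed pushed down about 1.8 mm, which puts the screw at about 1.1 rad, a light nip and well under 4 mm.

**What is left in the scene:** the last picture shows the driver upright with its collar on the head and the red block in place. The other frame's screw and the look-alikes look untouched.

**Checks that disagreed:** the head angles read from the scene and side pictures scattered by about 10°. While I was turning the screw, the gripper's yaw (allowing for blade play) put it about 0.07 rad further on than the bed reading did. I went by the bed reading, because it was the steadiest and fits where the foot meets the block.

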